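# Shut the caddy door over the silver remote

## Task

The bamboo caddy on the cabinet has two flat sliding doors without handles, both standing partly open. Shut the door of the bay that holds the silver aluminium remote: press down on the door's black finger pad and drag the door forward, towards the caddy's front (the robot's side), until it is fully shut. Leave the other door, over the black remote, as it is, and the silver remote in its bay.

Things in the scene. Friction and masses are not known exactly. Their poses are not given: they have to be found in the camera images.
- caddy: pale bamboo caddy, 320 (x) x 240 (y) mm, fixed. Origin mid-underside; x points to its rear, away from the robot (front at -x), y to the robot's left, z up. Walls 8 mm thick, 58 mm high (front wall 48). Two bays, left (+y) and right (-y), 108 mm wide, floor 22 mm up. A fixed roof, top 68 mm up, covers x = 40 to 160 mm. The two flat doors slide along x, between the walls and under the roof.
- left_pad (a point): centre of the black finger pad (30 x 60 mm, flush) on top of the left door, 55 mm above the cabinet top. Brown door, 104 mm wide, 6 mm thick, front edge 31 mm before this point. Slides only along caddy x, with 2 N friction; stays where left; 8 to 15 N of press drags it. Fully shut, at its stop: this point at x = -125, y = +58 mm in the caddy frame; starts 75 to 100 mm open (to +x).
- right_pad (a point): centre of the black finger pad (30 x 60 mm, flush) on top of the right door, 55 mm above the cabinet top. Brown door, 104 mm wide, 6 mm thick, front edge 31 mm before this point. Slides only along caddy x, with 2 N friction; stays where left; 8 to 15 N of press drags it. Fully shut, at its stop: this point at x = -125, y = -58 mm in the caddy frame; starts 75 to 100 mm open (to +x).
- silver_remote: silver aluminium remote with round black buttons, 150 x 40 x 12 mm, lying loose along x on the floor of one of the caddy's two bays, its front part seen through the opening in front of the door. Origin at the middle of its underside. The other bay holds a matte black remote of about the same size.
Things that resemble listed ones, but are neither listed nor needed, are in the scene too. Leave any blue or purple look-alike of the silver_remote alone.

How it is judged:
By the outcome, as a careful person would: the job done as asked, in the order asked, and still so for the second after the job is handed in, with the robot touching nothing.
It also fails if it takes over 29 s, if anything falls off the work surface, if the arm or the gripper's body presses on something with over 40 N, if the wrist force passes 120 N, or if a joint passes its speed limit or range.

## Robot

A 7-joint arm with a two-finger parallel gripper is mounted at the origin on the work surface. World frame = base frame: x ahead of the robot, y to its left, z up, the work surface at z = 0. Lengths are in mm, angles in rad, forces in N, time in s.
With the tool pointing down it reaches from about 425 to 950 mm from the base axis. Payload 4.7 kg.
Tool frame: the origin (TCP) lies midway between the tips of the shut fingers; the grasp point (between the pads) lies ctrl.pinch_z behind it (ctrl.pinch_z is the distance from the TCP to the grasp point, in mm); z points along the fingers, y is the direction in which the jaws open and shut (so a half turn about z gives the same grasp; the last joint's range is limited). The gripper opens to 85 mm and grips with 20 to 120 N. Pads are 22 mm wide; open, the fingers measure 114 mm over their backs; the gripper's body (76 mm by 85 mm) begins 54 mm behind the grasp point. The pads swing forward as they close: fully open they stand 13 mm farther back than shut.
Start: joints at [-1.16, 0.469, -0.049, 1.532, 0.024, 1.141, -0.082], TCP at [287.351, 610.801, 231.335] pointing down, gripper open.
Joint ranges: [-2.59, 2.59], [-0.33, 1.99], [-1.39, 1.29], [0.1, 2.45], [-1.04, 4.18], [0.21, 1.99], [-2.66, 2.66]. Speed limits (rad/s): [2.57, 2.57, 3.14, 3.14, 3.14, 3.14, 3.14].

## Interface

Orientations are given as a unit quaternion [x, y, z, w].
In Python, from workcell import ctrl gives the robot as it stands.
- The arm moves only by the tool servo_tool, never from a script. Its argument "rows" is a list of rows, each an object with "grip": the opening in per cent of the stroke, from 0 (shut) to 100 (fully open); "xyz": the shift along the tool's x, y, z in mm, a list of three; "yaw": the turn about the tool's z in degrees. A call has 1 to 5 rows; each row is the pose to reach, as a shift and turn from the pose commanded when the call began, along the tool's axes at that moment; what a row does not reach only later rows make up. A row lasts 1/10 s, in which the tool goes at most 50 mm and 8.59 degrees, less where a joint would pass 70% of its speed; a pose out of reach is approached as far as the arm can. A call with a gripper value outside its range is refused whole. The fingers move at their own pace and stop on an object; the grip force is fixed at half the most. Time passes only in rows, so rows that repeat a pose let the fingers close. It gives the time, the measured TCP pose, the force and the opening at its end, in the units of the state.
- ctrl.read_state(): the state, without advancing time (a new reading comes with each control period).
- ctrl.get_image(name): name is "scene" or "top" or "wrist"; returns a dict with "color" (480x640x3 uint8, red, green, blue), "depth" (480x640 float32, mm along the optical axis (not along the pixel's ray), 0 where there is no reading), "fx", "fy", "cx", "cy" (pixels), "R" (3x3) and "t" (3): a world point X has camera coordinates R X + t. Camera axes: x right, y down, z forward; pixel columns grow to the right and rows downward; lengths in mm; the calibration is good to about 2 mm. A picture is of the moment at which its call begins.
- ctrl.sign_off(): hands the job in, once; it reports no verdict.
Trained networks look in a picture, given as the dict that the camera call returned (one of the last four; its "shot" number tells which), for a name from the list of things; names that differ only in an ending like _2 or _b are one class to them, and where a whole thing is asked for, a point or a joint stands for the part that bears it (a point fixed in the world has none). Each returns a list of dicts, best first, with "conf" (0 to 1); they miss things now and then, are a little off and sometimes report something else, mostly with a low value. They report only what shows in the picture. A call takes as long as a camera call. They do not tell look-alikes from the thing itself.
- ctrl.silhouettes(picture, name): "pixels" (480x640 bool, what is visible of it) and "extent" ([left, top, width, height] in pixels, round what is visible of it).
The state is a dict: "t": time; "joint_positions": joint angles; "qvel": joint speeds; "effort": joint torques, N m; "tool_pos": TCP position; "orientation": TCP orientation; "contact_force": force on the tool from outside, world axes, zero at the start; "ft_torque": the same for the moment, N m; "grip_width": finger opening in mm.
Only numpy, scipy, OpenCV 4.12 (cv2) and the standard library are available. Lean on these libraries where they do the work, as an engineer would, in place of code of your own. Each camera call takes 0.05 s, during which the arm holds its last target. There are 200 camera calls.

## Working session

There is one attempt and no reset: what is moved stays moved. The work goes in short steps, Python scripts to look and compute and a tool call to move; the robot and the scene stay as the last step left them, time stands still between calls to the robot, and variables do not carry over. Pictures are saved under pics/ and viewed, about 8 in all and at most 12, crops included, and the job is handed in when it is done.

Besides the shell and the picture viewer there is one more tool, called after "Call:" by a JSON object that holds its "op" and its "data". servo_tool: Moves the arm, as the interface text tells. Its arguments: {"type":"object","properties":{"rows":{"type":"array","items":{"type":"object","properties":{"grip":{"type":"number"},"xyz":{"type":"array","items":{"type":"number"}},"yaw":{"type":"number"}}}}},"required":["rows"]}

```bash
mkdir -p pics && cat > h.py <<'E'
import numpy as np, cv2
from workcell import ctrl
def pt(im,u,v,d=None):
    d=im["depth"][int(v),int(u)] if d is None else d
    c=np.array([(u-im["cx"])/im["fx"]*d,(v-im["cy"])/im["fy"]*d,d])
    return np.array(im["R"]).T@(c-np.array(im["t"]))
def ptz(im,u,v,z):
    R=np.array(im["R"]);t=np.array(im["t"]);o=-R.T@t
    r=R.T@np.array([(u-im["cx"])/im["fx"],(v-im["cy"])/im["fy"],1]);return o+r*(z-o[2])/r[2]
E
python3 - <<'E'
from h import *
import pickle
ims={}
for n in("scene","top"):
    im=ctrl.get_image(n);ims[n]=im
    cv2.imwrite(f"pics/{n}0.png",im["color"][:,:,::-1])
    for nm in("left_pad","right_pad","silver_remote","caddy"):
        for s in ctrl.silhouettes(im,nm): print(n,nm,round(s["conf"],2),s["extent"])
pickle.dump(ims,open("ims.pkl","wb"))
s=ctrl.read_state();print(s, ctrl.pinch_z)
E
```

```text
scene right_pad 0.93 [187.6, 256.9, 118.7, 115.6]
scene silver_remote 0.97 [359.4, 168.4, 105.6, 25.4]
scene silver_remote 0.89 [218.1, 158.1, 107.5, 32.3]
scene silver_remote 0.69 [277.3, 250.2, 67.7, 50.1]
scene caddy 0.64 [75.5, 218.2, 375.6, 261.8]
top left_pad 0.96 [173.4, 98.3, 93.6, 103.7]
top right_pad 0.71 [262.6, 82.9, 90.5, 91.5]
top silver_remote 0.93 [310.2, 164.5, 37.4, 72.1]
top silver_remote 0.85 [364.0, 302.0, 68.4, 110.9]
top silver_remote 0.84 [440.5, 168.0, 61.7, 115.1]
top caddy 0.62 [151.8, 0.0, 226.5, 269.0]
{'t': 0.5, 'joint_positions': array([-1.15988177,  0.46861444, -0.04861279,  1.532551  ,  0.02408589,
        1.14104343, -0.08233214]), 'qvel': array([-0.00125132, -0.00023159,  0.00011215, -0.00127501, -0.000511  ,
        0.00111219, -0.00115464]), 'effort': array([-5.54601829e-04, -5.09689951e+01, -4.66367835e-02, -2.37787181e+01,
        1.07406825e-02,  1.66812468e-03, -1.61785414e-05]), 'tool_pos': array([287.33664835, 610.76409115, 231.30350617]), 'orientation': array([ 2.18146710e-01,  9.75915986e-01, -1.09645988e-05, -2.87996848e-05]), 'contact_force': array([-0.45756729, -0.02884188, -0.27771   ]), 'ft_torque': array([ 0.02315496, -0.02415335,  0.01614343]), 'grip_width': 85.16493725158318} 18.700000000000003
```

View pics/scene0.png

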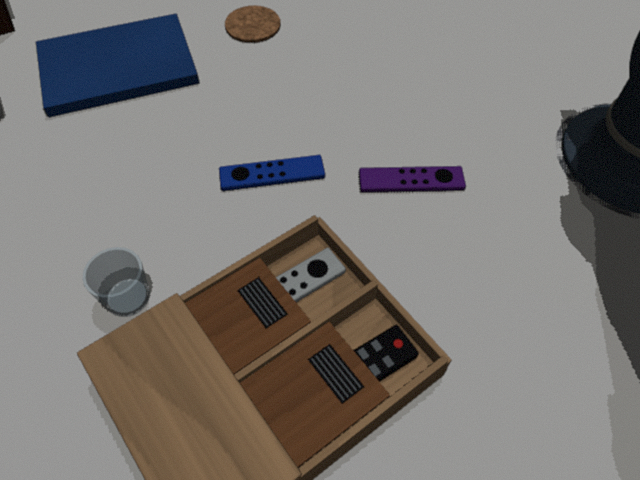

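View pics/top0.png

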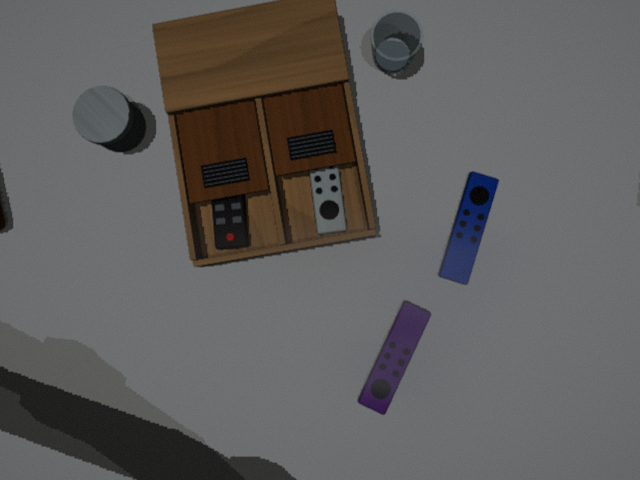

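Top view: the caddy's front edge runs from (195,265) to (378,235). The left bay holds the black remote (230,222) and the right bay holds the silver one (328,200). The right pad is near (312,145). Candidates for silver_remote are the right-bay one at top (328,200), blue (468,228) and purple (395,357). Only the one in the bay is silver. Next I'll measure and confirm it in a crop.

```bash
python3 - <<'E'
from h import *
import pickle
ims=pickle.load(open("ims.pkl","rb"))
T,S=ims["top"],ims["scene"]
def pad(im,x0,y0,x1,y1):
    g=im["color"][y0:y1,x0:x1].max(2)
    m=(g<62).astype(np.uint8)
    m=cv2.morphologyEx(m,cv2.MORPH_CLOSE,np.ones((7,7)))
    m=cv2.morphologyEx(m,cv2.MORPH_OPEN,np.ones((5,5)))
    cs,_=cv2.findContours(m,0,2);c=max(cs,key=cv2.contourArea)
    b=cv2.boxPoints(cv2.minAreaRect(c))+[x0,y0]
    M=cv2.moments(c);return np.array([M["m10"]/M["m00"]+x0,M["m01"]/M["m00"]+y0]),b
def ray(im,u,v):
    R=np.array(im["R"]);o=-R.T@np.array(im["t"]);r=R.T@np.array([(u-im["cx"])/im["fx"],(v-im["cy"])/im["fy"],1]);return o,r/np.linalg.norm(r)
def tri(a,b):
    (o1,r1),(o2,r2)=ray(T,*a),ray(S,*b)
    s=np.linalg.lstsq(np.c_[r1,-r2],o2-o1,rcond=None)[0]
    p,q=o1+r1*s[0],o2+r2*s[1];return (p+q)/2,np.linalg.norm(p-q)
for n,a,b in(("R",(282,122,342,168),(232,270,294,335)),("L",(196,152,255,194),(302,338,370,410))):
    ct,bt=pad(T,*a);cs,bs=pad(S,*b)
    print(n,ct,cs,"tri",*tri(ct,cs),"depth",pt(T,*ct),pt(S,*cs),"z55",ptz(T,*ct,55),ptz(S,*cs,55))
    print(bt.round().tolist(),np.array([ptz(T,*p,55) for p in bt]).round()[:,:2].tolist())
for p in((195,265),(378,235)): print("front corner",ptz(T,*p,48))
c=np.vstack([cv2.resize(T["color"][60:270,150:390],None,fx=2.5,fy=2.5,interpolation=2)])
for x0,y0,b in((0,0,None),):
  for a in((282,122,342,168),(196,152,255,194)):
    ct,bt=pad(T,*a);cv2.polylines(c,[((bt-[150,60])*2.5).astype(int)],True,(0,255,0),1)
cv2.imwrite("pics/crop1.png",c[:,:,::-1])
E
```

```text
R [312.56647738 143.95457216] [262.12414547 302.20412907] tri [600.98557207  -7.4590292   52.1624323 ] 1.9706246534243017 depth [600.33688457  -8.30726772  58.1704954 ] [600.71508594  -4.97744435  55.79506463] z55 [601.12242965  -8.14676304  55.        ] [600.60481134  -5.38077722  55.        ]
[[282.0, 122.0], [341.0, 122.0], [341.0, 167.0], [282.0, 167.0]] [[631.0, 31.0], [629.0, -45.0], [571.0, -45.0], [572.0, 31.0]]
L [226.08098052 172.00328299] [335.64486387 373.23028528] tri [565.97624494 105.09822239  52.13213453] 1.4477549252497068 depth [565.76223416 103.76490744  56.2372192 ] [566.02657839 106.51104323  55.2762684 ] z55 [566.00290916 104.03794598  55.        ] [565.97141108 106.42528719  55.        ]
[[196.0, 152.0], [254.0, 152.0], [254.0, 193.0], [196.0, 193.0]] [[593.0, 144.0], [592.0, 68.0], [538.0, 68.0], [539.0, 143.0]]
front corner [446.13711381 145.34648929  48.        ]
front corner [483.30430288 -91.26507221  48.        ]
```

View pics/crop1.png

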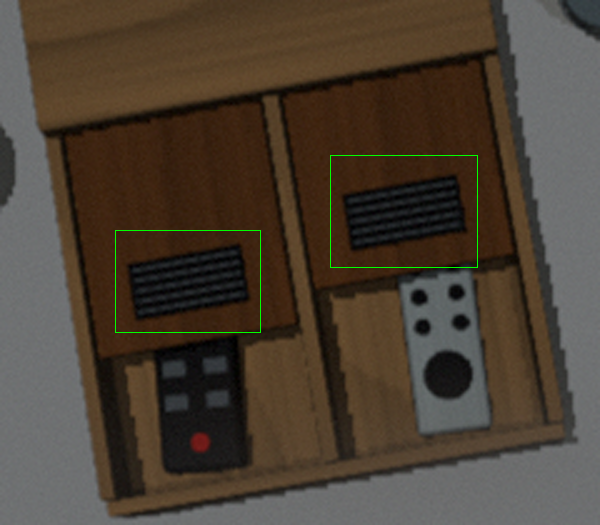

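Crop: the silver remote with round black buttons is in the right (-y) bay. The green boxes are just my search windows; the real pad is centred at crop (405,213), which is top (312,145.2) and world about (600,-8,55). From the front edge (239.5 mm measured against 240 given), caddy yaw is 8.9° and the right pad sits at caddy (-32,-56), so it is about 93 mm open. That is consistent with the text.

Call:
{"op": "servo_tool", "data": {"rows": [{"grip":0,"xyz":[-195,-152,0],"yaw":0},{"grip":0,"xyz":[-195,-152,0],"yaw":0},{"grip":0,"xyz":[-195,-152,0],"yaw":0},{"grip":0,"xyz":[-195,-152,0],"yaw":0},{"grip":0,"xyz":[-195,-152,0],"yaw":0}]}}

```text
t: 1.0
tool_pos: [400.0, 388.1, 231.6]
orientation: [0.218, 0.976, 0.0, 0.0]
contact_force: [0.3, 0.1, 0.8]
grip_width: 12.4
```

Call:
{"op": "servo_tool", "data": {"rows": [{"grip":0,"xyz":[-195,-152,0],"yaw":0},{"grip":0,"xyz":[-195,-152,0],"yaw":0},{"grip":0,"xyz":[-195,-152,0],"yaw":0},{"grip":0,"xyz":[-195,-152,0],"yaw":0},{"grip":0,"xyz":[-195,-152,0],"yaw":0}]}}

```text
t: 1.5
tool_pos: [511.6, 167.5, 231.8]
orientation: [0.218, 0.976, 0.0, 0.0]
contact_force: [1.2, 0.3, 0.7]
grip_width: -0.1
```

Call:
{"op": "servo_tool", "data": {"rows": [{"grip":0,"xyz":[-156,-123,20],"yaw":-34},{"grip":0,"xyz":[-156,-123,20],"yaw":-34},{"grip":0,"xyz":[-156,-123,20],"yaw":-34},{"grip":0,"xyz":[-156,-123,20],"yaw":-34},{"grip":0,"xyz":[-156,-123,20],"yaw":-34}]}}

```text
t: 2.0
tool_pos: [600.9, -14.6, 211.0]
orientation: [-0.075, 0.997, -0.002, 0.0]
contact_force: [-0.3, -0.6, 0.1]
grip_width: -0.3
```

```bash
python3 - <<'E'
from h import *
im=ctrl.get_image("wrist")
s=ctrl.read_state();print(s["tool_pos"],s["orientation"],s["contact_force"])
c=im["color"].copy()
def proj(p):
    q=np.array(im["R"])@np.array(p)+np.array(im["t"]);return np.array([q[0]/q[2]*im["fx"]+im["cx"],q[1]/q[2]*im["fy"]+im["cy"]])
for p,col in(((599.5,-8,55),(0,255,0)),((508.3,-24.8,55),(255,0,0)),((446.1,145.3,48),(255,0,255)),((483.3,-91.3,48),(255,0,255))):
    u=proj(p);print(p,u.round(1));cv2.drawMarker(c,tuple(int(x) for x in u),col,0,14,1)
cv2.imwrite("pics/w1.png",c[:,:,::-1])
import pickle;pickle.dump(im,open("w1.pkl","wb"))
E
```

```text
[601.10288186 -15.28668115 210.82265663] [-7.38455019e-02  9.97268165e-01 -1.72622859e-03  2.64580400e-04] [ 0.92391535 -1.58616164  0.55440092]
(599.5, -8, 55) [335.1 212.5]
(508.3, -24.8, 55) [331.6  81.1]
(446.1, 145.3, 48) [595.3  24. ]
(483.3, -91.3, 48) [240.   27.3]
```

View pics/w1.png

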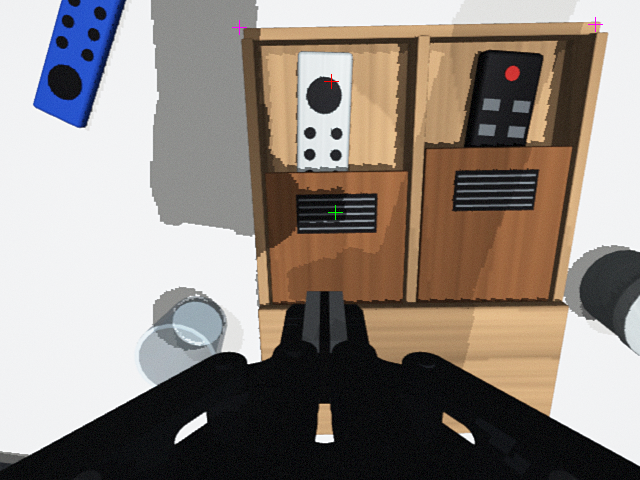

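Wrist view: the pad is centred at (336,213) and my predicted point falls at (335,212), so the three views agree. The silver remote is at (325,110), in front of this door. Descending.

Call:
{"op": "servo_tool", "data": {"rows": [{"grip":0,"xyz":[0,7,45]},{"grip":0,"xyz":[0,7,90]},{"grip":0,"xyz":[0,7,125]},{"grip":0,"xyz":[0,7,143]},{"grip":0,"xyz":[0,7,146]}]}}

```text
invalid input at $.rows[0]: expected keys grip, xyz, yaw
```

Call:
{"op": "servo_tool", "data": {"rows": [{"grip":0,"xyz":[0,0,2]},{"grip":0,"xyz":[0,0,4]},{"grip":0,"xyz":[0,0,6]},{"grip":0,"xyz":[0,0,7]},{"grip":0,"xyz":[0,0,7]}]}}

```text
invalid input at $.rows[0]: expected keys grip, xyz, yaw
```

Call:
{"op": "servo_tool", "data": {"rows": [{"grip":0,"xyz":[0,7,45],"yaw":0},{"grip":0,"xyz":[0,7,90],"yaw":0},{"grip":0,"xyz":[0,7,125],"yaw":0},{"grip":0,"xyz":[0,7,143],"yaw":0},{"grip":0,"xyz":[0,7,146],"yaw":0}]}}

```text
t: 2.55
tool_pos: [596.4, 0.0, 62.8]
orientation: [-0.077, 0.997, 0.0, -0.003]
contact_force: [0.7, 0.5, 0.3]
grip_width: 0.1
```

Call:
{"op": "servo_tool", "data": {"rows": [{"grip":0,"xyz":[0,0,2],"yaw":0},{"grip":0,"xyz":[0,0,4],"yaw":0},{"grip":0,"xyz":[0,0,5],"yaw":0},{"grip":0,"xyz":[0,0,6],"yaw":0},{"grip":0,"xyz":[0,0,6],"yaw":0}]}}

```text
t: 3.05
tool_pos: [598.8, -1.1, 59.9]
orientation: [-0.077, 0.997, 0.0, 0.001]
contact_force: [-0.0, -0.4, 0.4]
grip_width: -0.1
```

Call:
{"op": "servo_tool", "data": {"rows": [{"grip":0,"xyz":[0,-6,0],"yaw":0},{"grip":0,"xyz":[0,-6,2],"yaw":0},{"grip":0,"xyz":[0,-6,4],"yaw":0},{"grip":0,"xyz":[0,-6,5],"yaw":0},{"grip":0,"xyz":[0,-6,5],"yaw":0}]}}

```text
t: 3.55
tool_pos: [599.9, -7.4, 55.0]
orientation: [-0.077, 0.997, -0.0, 0.0]
contact_force: [-1.3, -0.5, 4.6]
grip_width: 0.3
```

Contact at z = 55.0 with 4.6 N, at (599.9, -7.4), centred on the pad. I'll press slightly more.

Call:
{"op": "servo_tool", "data": {"rows": [{"grip":0,"xyz":[0,0,1],"yaw":0},{"grip":0,"xyz":[0,0,1],"yaw":0},{"grip":0,"xyz":[0,0,1],"yaw":0}]}}

```text
t: 3.85
tool_pos: [600.7, -7.3, 55.0]
orientation: [-0.077, 0.997, -0.0, 0.001]
contact_force: [-2.4, -0.5, 9.5]
grip_width: 0.1
```

Call:
{"op": "servo_tool", "data": {"rows": [{"grip":0,"xyz":[2,0,0.5],"yaw":0},{"grip":0,"xyz":[6,0,0.5],"yaw":0},{"grip":0,"xyz":[11,0,0.5],"yaw":0},{"grip":0,"xyz":[16,0,0.5],"yaw":0},{"grip":0,"xyz":[20,0,0.5],"yaw":0}]}}

```text
t: 4.35
tool_pos: [582.9, -10.2, 55.0]
orientation: [-0.077, 0.997, -0.0, 0.004]
contact_force: [1.9, -0.0, 7.7]
grip_width: 0.2
```

Call:
{"op": "servo_tool", "data": {"rows": [{"grip":0,"xyz":[5,0,0.7],"yaw":0},{"grip":0,"xyz":[10,0,0.7],"yaw":0},{"grip":0,"xyz":[15,0,0.7],"yaw":0},{"grip":0,"xyz":[20,0,0.7],"yaw":0},{"grip":0,"xyz":[24,0,0.7],"yaw":0}]}}

```text
t: 4.85
tool_pos: [560.1, -14.1, 54.9]
orientation: [-0.077, 0.997, -0.0, 0.005]
contact_force: [2.1, -0.7, 11.3]
grip_width: -0.1
```

```bash
python3 - <<'E'
from h import *
im=ctrl.get_image("wrist");s=ctrl.read_state();print(s["tool_pos"],s["contact_force"])
cv2.imwrite("pics/w2.png",im["color"][:,:,::-1])
E
```

```text
[559.31938    -14.16950411  54.86782828] [ 0.10945178 -0.89408134 13.3304412 ]
```

View pics/w2.png

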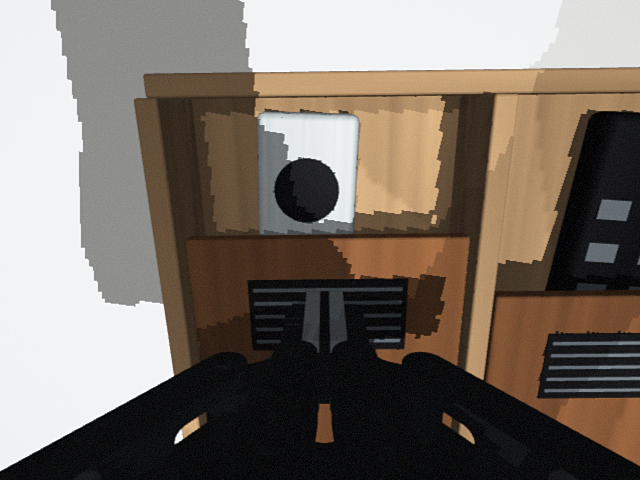

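Wrist view: the finger is still on the pad (327,315) and the door has come forward with it. The silver remote is untouched. Continuing.

Call:
{"op": "servo_tool", "data": {"rows": [{"grip":0,"xyz":[3,0,0],"yaw":0},{"grip":0,"xyz":[8,0,0],"yaw":0},{"grip":0,"xyz":[13,0,0],"yaw":0},{"grip":0,"xyz":[18,0,0],"yaw":0},{"grip":0,"xyz":[23,0,0],"yaw":0}]}}

```text
t: 5.4
tool_pos: [537.6, -17.8, 54.9]
orientation: [-0.077, 0.997, -0.0, 0.005]
contact_force: [2.6, -1.5, 12.6]
grip_width: 0.2
```

Call:
{"op": "servo_tool", "data": {"rows": [{"grip":0,"xyz":[5,0,0.3],"yaw":0},{"grip":0,"xyz":[10,0,0.3],"yaw":0},{"grip":0,"xyz":[15,0,0.3],"yaw":0},{"grip":0,"xyz":[19,0,0.3],"yaw":0},{"grip":0,"xyz":[22,0,0.3],"yaw":0}]}}

```text
t: 5.9
tool_pos: [516.3, -21.3, 54.8]
orientation: [-0.076, 0.997, -0.001, 0.005]
contact_force: [1.8, -1.5, 14.4]
grip_width: 0.0
```

Call:
{"op": "servo_tool", "data": {"rows": [{"grip":0,"xyz":[2,0,0],"yaw":0},{"grip":0,"xyz":[4,0,0],"yaw":0},{"grip":0,"xyz":[5,0,0],"yaw":0},{"grip":0,"xyz":[6,0,0],"yaw":0},{"grip":0,"xyz":[6,0,0],"yaw":0}]}}

```text
t: 6.4
tool_pos: [510.4, -22.3, 54.8]
orientation: [-0.076, 0.997, -0.001, 0.005]
contact_force: [0.6, -2.3, 14.9]
grip_width: -0.1
```

Call:
{"op": "servo_tool", "data": {"rows": [{"grip":0,"xyz":[1,0,0],"yaw":0},{"grip":0,"xyz":[2,0,0],"yaw":0},{"grip":0,"xyz":[3,0,0],"yaw":0},{"grip":0,"xyz":[4,0,0],"yaw":0}]}}

```text
t: 6.8
tool_pos: [507.7, -22.8, 54.9]
orientation: [-0.076, 0.997, -0.001, 0.007]
contact_force: [5.2, -1.1, 10.9]
grip_width: -0.0
```

Call:
{"op": "servo_tool", "data": {"rows": [{"grip":0,"xyz":[1,0,0],"yaw":0},{"grip":0,"xyz":[2,0,0],"yaw":0},{"grip":0,"xyz":[3,0,0],"yaw":0},{"grip":0,"xyz":[4,0,0],"yaw":0}]}}

```text
t: 7.2
tool_pos: [504.9, -22.7, 54.9]
orientation: [-0.077, 0.997, -0.0, 0.008]
contact_force: [6.6, 0.1, 10.0]
grip_width: 0.1
```

Drag force has risen from about 2 N to 6.6 N, so the door is at its stop and the finger is starting to slip. Lifting straight up and checking.

Call:
{"op": "servo_tool", "data": {"rows": [{"grip":0,"xyz":[0,0,-6],"yaw":0},{"grip":0,"xyz":[0,0,-25],"yaw":0},{"grip":0,"xyz":[0,0,-65],"yaw":0},{"grip":0,"xyz":[0,0,-110],"yaw":0},{"grip":0,"xyz":[0,0,-150],"yaw":0}]}}

```text
t: 7.7
tool_pos: [496.7, -22.8, 203.3]
orientation: [-0.077, 0.997, 0.0, -0.001]
contact_force: [-0.0, -0.4, 0.8]
grip_width: 0.2
```

Call:
{"op": "servo_tool", "data": {"rows": [{"grip":0,"xyz":[-50,0,-20],"yaw":0},{"grip":0,"xyz":[-90,0,-20],"yaw":0},{"grip":0,"xyz":[-90,0,-20],"yaw":0},{"grip":0,"xyz":[-90,0,-20],"yaw":0}]}}

```text
t: 8.1
tool_pos: [585.9, -8.8, 220.6]
orientation: [-0.077, 0.997, -0.0, -0.002]
contact_force: [-1.4, -0.6, -0.9]
grip_width: 0.1
```

```bash
python3 - <<'E'
from h import *
im=ctrl.get_image("wrist");s=ctrl.read_state();print(s["tool_pos"],s["contact_force"])
cv2.imwrite("pics/w3.png",im["color"][:,:,::-1])
def proj(p):
    q=np.array(im["R"])@np.array(p)+np.array(im["t"]);return np.array([q[0]/q[2]*im["fx"]+im["cx"],q[1]/q[2]*im["fy"]+im["cy"]]).round(1)
print("expected shut pad",proj((508.3,-24.8,55)),"other pad",proj((566,105,55)))
import pickle;pickle.dump(im,open("w3.pkl","wb"))
E
```

```text
[585.11415499  -9.19402913 220.557508  ] [-0.52936783 -0.49187885  0.52843893]
expected shut pad [320.  103.5] other pad [474.9 207.8]
```

View pics/w3.png

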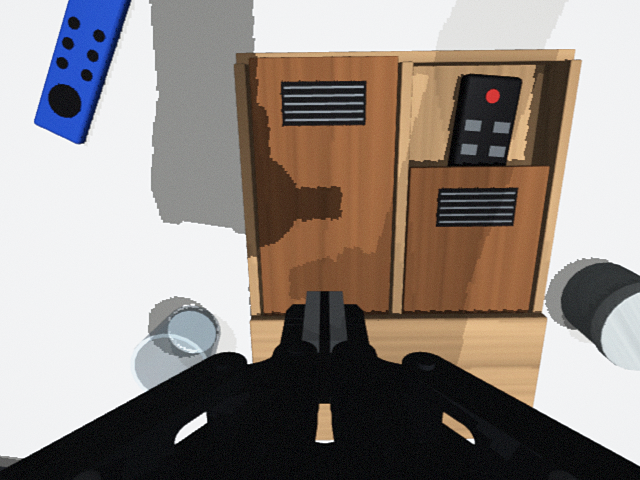

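Wrist view: the right door now meets the front wall, with no gap at row 57. Its pad is at (324,103), against (320,103.5) expected for shut. The left pad is at (477,207), against (475,208) from its original position, so it hasn't moved. Handing in.

```bash
python3 -c "
from workcell import ctrl
print(ctrl.sign_off(), ctrl.read_state()['t'])"
```

```text
the job is handed in; nothing more can be done
the job is handed in; nothing more can be done
```

The door over the silver remote (the right bay) is shut. I pressed its pad with about 8 to 15 N and dragged the door about 93 mm forward to its stop. There the drag force rose from about 2 N to 6.6 N and the finger began to slip. I then lifted clear and handed the job in at about 8 s.

- **Shut door:** in the last wrist picture there is no gap at the front wall. The pad is at (324,103) px, against (320,103.5) px predicted for fully shut. The 4 px sideways difference is my calibration or pose error of about 3 mm; the door cannot move sideways.
- **Other door:** its pad is within about 2 px of where it was before, so I take it as unmoved.
- **Silver remote:** it was still in place in the picture taken midway through the drag. It is now hidden under the shut door, so I could not see it at the end. The fingers stayed above the door and never entered the bay.
- **Measurements:** my triangulated pad height was 52 mm, against the 55 mm given. Contact came at 55.0 mm, which confirmed the given value. My first automatic pad outlines were only the search windows, so I took the pad centre from the crop and confirmed it with the wrist camera.

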